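Load the foil cassette and latch the keeper bar

TASK

Take the purple foil cassette from the desk and set it down, without dropping it, flat in the open bay on top of the ribbon printer, between the black guides. Then swing the printer's steel keeper bar by its red knob across the cassette until it clicks past its spring catch and is fully shut. Let go and leave everything else on the desk where it is.

Things in the scene. Friction and masses are not known exactly. Their poses are not given: they have to be found in the camera images.
- purple_cassette: Purple closed plastic foil cassette, a flat box 46 (x) by 110 (y) by 36 (z) mm, about 0.2 kg. Lies on the desk. Origin: centre of its underside; y along its length, z up. It is alike both ways round, and may be loaded either way round. Held well across its 46 mm width at mid-length.
- yellow_cassette: Same cassette in yellow, a bystander lying on the desk near the purple one (either may be the nearer to the robot). Origin: centre of its underside.
- printer: Beige ribbon printer fixed to the desk, 270 by 270 mm, flat deck at height 70. Origin: under the bay's centre, at desk height; x points to its back, y to its left, z up. On the deck: beam 22 high at x 110 to 132; rollers along x at y = +-90, 12 high; hinge post at x = 80; catch post at x = -77, 44 high. Its open cover lies back to x = 280, under 120 above the desk.
- bay (a point): Centre of the cassette bay on the deck, 70 mm above the desk, axes as the printer's. The bay is 52 (x) by 116 (y) mm between black guides 12 high and 5 thick: 3 mm play each side for the cassette, its length along y. Guides close the short ends but on the long sides only the corners: y = -36 to 36 is free for fingers. A seated cassette's top is 36 above the deck.
- keeper (a joint): Keeper bar angle, rad: 0 shut against its stop (bar from hinge towards printer -x, over the cassette), grows as it opens to printer +y, up to 1.6; starts at 1.1 to 1.5. Vertical axis, slight friction, stays where left. From 0.13 a spring ball resists (about 5 N at the knob); below 0.06 it pulls the bar shut. Knob = hinge + 175 mm * (-cos q, sin q) in printer x, y.
- keeper_hinge (a point): Top of the hinge on its vertical axis, at x = +80 mm from the bay's centre, 54 mm above the deck. Axes turn with the bar (x from the knob to the hinge).
- keeper_knob (a point): Centre of the top face of the red knob: an upright cylinder 18 mm in diameter and 34 mm high standing on the bar, 175 mm from the hinge axis; its top is 85 mm above the deck (155 mm above the desk). The steel bar is 16 mm wide and 10 mm thick, from 41 to 51 mm above the deck, so it passes 5 mm over a seated cassette.
- cup: Green cup, bystander, 80 mm wide, 95 mm high, behind the printer to the left. Origin: centre of its underside.
- mouse: Black computer mouse, bystander, 100 by 58 by 30 mm, left of the printer. Origin: centre of its underside.
- roll: Violet ribbon roll lying flat, bystander, 96 mm in diameter, 25 mm high, left of the printer. Origin: centre of its underside.
- stapler: Red and black stapler, bystander, 140 by 36 by 49 mm, at the right. Origin: centre of its underside.
- terminal: Grey card terminal, bystander, 150 by 75 by 30 mm, at the right. Origin: centre of its underside.
- scissors: Scissors with yellow handles, bystander, 165 mm long, 10 mm high, lying on the left. Origin: at the pivot, on the desk.
There are look-alikes about, which are no part of the job. There is more than one size of the purple_cassette; the one meant has the size given above.

How it is judged:
On the way, in this order (a step that is already met when the one before it is completed fails the run):
1. the purple cassette sits flat in the bay, let go, the keeper bar still open (x of purple_cassette in the frame of bay between -0.005 and 0.005 m and y of purple_cassette in the frame of bay between -0.005 and 0.005 m and z of purple_cassette in the frame of bay between -0.003 and 0.003 m and angle between the y axis of purple_cassette and the y axis of bay, either way round below 0.1 rad and angle between purple_cassette's own z axis and vertical below 0.1 rad and value of joint keeper above 0.5 rad and contact force between the fingers and purple_cassette below 0.2 N), for 0.2 s.
2. the keeper bar is shut past its catch (x of purple_cassette in the frame of bay between -0.005 and 0.005 m and y of purple_cassette in the frame of bay between -0.005 and 0.005 m and z of purple_cassette in the frame of bay between -0.003 and 0.003 m and angle between the y axis of purple_cassette and the y axis of bay, either way round below 0.1 rad and angle between purple_cassette's own z axis and vertical below 0.1 rad and value of joint keeper below 0.03 rad), for 0.2 s.
At the end, for the whole second after the job is handed in: The purple cassette lies flat in the bay (within 5 mm of its centre each way, within 3 mm of the deck, its length along the bay within 0.1 rad), at rest, and the keeper bar is shut in its catch (joint below 0.03 rad) (all of step 2 and linear speed of purple_cassette below 0.02 m/s); the robot touches nothing.
It fails at once if the purple cassette is dropped into the printer (falling faster than 0.6 m/s just above the deck) (linear speed of purple_cassette above 0.6 m/s and z of purple_cassette in the frame of bay below 0.01 m and horizontal distance between purple_cassette and bay below 0.1 m).
It fails at once if a bystander is moved by more than 25 mm (distance of any of yellow_cassette, cup, mouse, roll, stapler, terminal, scissors from where it was at the start of the episode above 0.025 m).
It also fails if it takes over 61 s, if anything falls off the work surface, if the arm or the gripper's body presses on something with over 40 N, if the wrist force passes 120 N, or if a joint passes its speed limit or range.

ROBOT

A 7-joint arm with a two-finger parallel gripper is mounted at the origin on the work surface. World frame = base frame: x ahead of the robot, y to its left, z up, the work surface at z = 0. Lengths are in m, angles in rad, forces in N, time in s.
With the tool pointing down it reaches from about 0.4 to 0.925 m from the base axis. Payload 4.1 kg.
Tool frame: the origin (TCP) lies on the mounting face of the last link; the fingertips stand 173 mm ahead of it and the grasp point (between the pads) lies 155 mm ahead of it (ctrl.tcp_to_tips is the distance from the TCP to the fingertips, in m); z points along the fingers, y is the line along which they close (so a half turn about z gives the same grasp; the last joint's range is limited). The gripper opens to 85 mm and grips with 20 to 120 N. Pads are 22 mm wide; open, the fingers measure 114 mm over their backs; the gripper's body (76 mm by 85 mm) begins 54 mm behind the grasp point. The pads swing forward as they close: fully open they stand 13 mm farther back than shut.
Start: joints at [-1.239, 0.398, 0.045, 1.537, -0.019, 1.207, -0.051], TCP at [0.271, 0.591, 0.405] pointing down, gripper open.
Joint ranges: [-2.82, 2.82], [-0.49, 2.23], [-1.37, 1.46], [0, 2.46], [-1.36, 4.5], [0.23, 2], [-2.94, 2.94]. Speed limits (rad/s): [2.57, 2.57, 3.14, 3.14, 3.14, 3.14, 3.14].

INTERFACE

Orientations are given as a unit quaternion [x, y, z, w].
In Python, from bench import ctrl gives the robot as it stands.
- The arm moves only by the tool apply_moves, never from a script. Its argument "motion" is a list of rows, each a list of 3 entries, a list of its own where there are three numbers: the shift along the tool's x, y, z each as a share of 0.15 m, from -1 to 1, then the turn, a rotation vector about the tool's x, y, z each as a share of 45 degrees, from -1 to 1, then the opening, from 0 (shut) to 1 (fully open). In form: [[[x, y, z], [ax, ay, az], claw], ...]. A call has 1 to 12 rows; each row shifts and turns the commanded pose from where the row before left it, along the tool's axes as they then stand; what a row does not reach is not made up. A row lasts 1/12 s, in which the tool goes at most 41.7 mm and 7.16 degrees, less where a joint would pass 70% of its speed; a pose out of reach is approached as far as the arm can. A call with a number of a shift or a turn outside -1 to 1 is refused whole. A call with a gripper value outside its range is refused whole. The fingers move at their own pace and stop on an object; "grip_force" is the grip in N (left out, the last holds). Time passes only in rows, so rows that do not move let the fingers close. It gives the time, the measured TCP pose, the force, the opening and the grip force at its end, in the units of the state.
- ctrl.observe(): the state, without advancing time (a new reading comes with each control period).
- ctrl.camera(name): name is "side" or "top" or "wrist"; returns (picture, depth): 384x512x3 uint8, red, green, blue; 384x512 float32, m along the optical axis (not along the pixel's ray), 0 where there is no reading.
- ctrl.camera_model(name): a dict with "intrinsics" (3x3 intrinsics, pixels), "extrinsics" (4x4, takes a point from camera to world coordinates); the wrist camera has in their place "hand_eye" (4x4, takes a point from camera to tool coordinates, whose origin is the TCP and whose axes are the flange's). Camera axes: x right, y up, looking along -z (the intrinsics and any distortion apply to the point x, -y, -z); pixel columns grow to the right and rows downward; lengths in m; the calibration is good to about 2 mm. A picture is of the moment at which its call begins: read the wrist's pose just before it. camera_model takes no time and is no camera call.
- ctrl.hand_in(): hands the job in; it is judged then, once.
The state is a dict: "clock": time; "joint_positions": joint angles; "joint_vel": joint speeds; "effort": joint torques, N m; "tool_pos": TCP position; "tool_rot": TCP orientation; "wrist_force": force on the tool from outside, world axes, zero at the start; "moment": the same for the moment, N m; "opening": finger opening in m; "grip_force": force on a finger pad.
Only numpy, scipy, OpenCV 4.12 (cv2) and the standard library are available. Lean on these libraries where they do the work, as an engineer would, in place of code of your own. Each camera call takes 0.05 s, during which the arm holds its last target. There are 200 camera calls.

## Working session

There is one attempt and no reset: what is moved stays moved. The work goes in short steps, Python scripts to look and compute and a tool call to move; the robot and the scene stay as the last step left them, time stands still between calls to the robot, and variables do not carry over. Pictures are saved under pics/ and viewed, at most 10 in all, crops included, and the job is handed in when it is done.

Besides the shell and the picture viewer there is one more tool, called by a JSON object that holds its "method" and its "body", one argument or row to a line. apply_moves: Moves the arm, as the interface text tells. Shift numbers are shares of 0.15 m and turn numbers shares of 45 degrees, none past 1 either way. Its arguments: {"type":"object","properties":{"motion":{"type":"array","items":{"type":"array"}},"grip_force":{"type":"number"}},"required":["motion"]}

```bash
ls; mkdir -p pics
cat > h.py <<'E'
import numpy as np, cv2
from bench import ctrl
from scipy.spatial.transform import Rotation as R
def shot(name):
    s=ctrl.observe(); im,d=ctrl.camera(name); m=ctrl.camera_model(name)
    K=np.array(m["intrinsics"])
    if name=="wrist":
        T=np.eye(4);T[:3,:3]=R.from_quat(s["tool_rot"]).as_matrix();T[:3,3]=s["tool_pos"]
        E=T@np.array(m["hand_eye"])
    else: E=np.array(m["extrinsics"])
    v,u=np.mgrid[:d.shape[0],:d.shape[1]]
    P=np.stack([(u-K[0,2])/K[0,0]*d,-(v-K[1,2])/K[1,1]*d,-d],-1)
    W=P@E[:3,:3].T+E[:3,3]; W[d==0]=np.nan
    return im,W,m
def save(n,im): cv2.imwrite("pics/"+n,im[:,:,::-1])
E
python3 - <<'E'
from h import *
print(ctrl.observe())
for n in("top","side"):
    im,W,m=shot(n); np.savez(n,im=im,W=W); save(n+".png",im); print({k:v for k,v in m.items()})
E
```

```text
pics
{'clock': 0.0, 'joint_positions': array([-1.23904746,  0.39919434,  0.04504453,  1.53786392, -0.01871183,
        1.20690675, -0.05068877]), 'joint_vel': array([-0.00050826, -0.0006112 , -0.00030495,  0.00064339,  0.00031663,
        0.00164392,  0.00030684]), 'effort': array([-2.97480838e-04, -4.75133121e+01,  1.36439692e+00, -2.54226279e+01,
        1.14456416e-02,  9.31647664e-03, -5.06592272e-06]), 'tool_pos': array([0.27124886, 0.59037673, 0.40366899]), 'tool_rot': array([ 2.13659619e-01,  9.76907680e-01, -9.64398799e-04, -1.45374942e-04]), 'wrist_force': array([ 0.11387359,  0.02165769, -1.14942461]), 'moment': array([ 0.05924299, -0.00401302,  0.01480776]), 'grip_force': 0.0, 'opening': 0.08543088086266974}
{'intrinsics': array([[494.81048724,   0.        , 247.3977468 ],
       [  0.        , 494.81048724, 187.3235132 ],
       [  0.        ,   0.        ,   1.        ]]), 'extrinsics': array([[ 0.00956931,  0.99286417, -0.11886619,  0.31214615],
       [-0.99986891,  0.00794795, -0.01410675, -0.01197599],
       [-0.01306134,  0.1189856 ,  0.99281007,  1.63946289],
       [ 0.        ,  0.        ,  0.        ,  1.        ]])}
{'intrinsics': array([[376.07985956,   0.        , 257.42606263],
       [  0.        , 376.07985956, 192.41199985],
       [  0.        ,   0.        ,   1.        ]]), 'extrinsics': array([[ 0.84055519,  0.41995927, -0.3422005 ,  0.01253757],
       [-0.54166377,  0.66111255, -0.51916333, -0.73071003],
       [ 0.0082056 ,  0.62174304,  0.7831783 ,  1.19848209],
       [ 0.        ,  0.        ,  0.        ,  1.        ]])}
```

View pics/top.png

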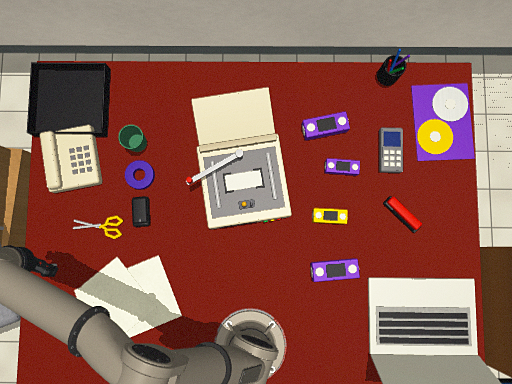

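View pics/side.png

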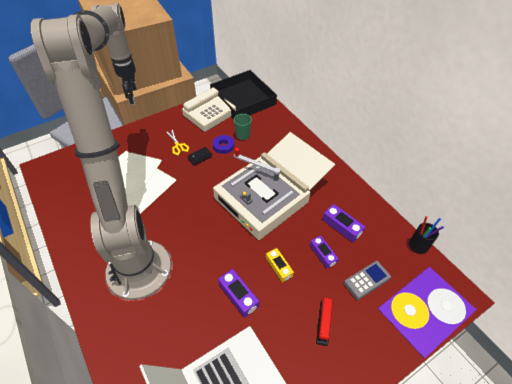

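The top picture shows three purple look-alikes, at (326,125), (342,167) and (335,270), and a yellow one at (330,216). Only (342,167) looks the same size as the yellow one. The printer bay is at about (243,181) and the red knob at (190,180). I'll measure sizes next.

Run:
```python
from h import *
z=np.load("top.npz"); im,W=z["im"],z["W"]
hsv=cv2.cvtColor(im,cv2.COLOR_RGB2HSV)
H=W[...,2]
print("desk z",np.nanmedian(H[300:340,280:320]))
for n,(u,v) in dict(pA=(326,125),pB=(342,167),pC=(335,270),yel=(330,216)).items():
    sl=np.zeros(H.shape,bool); sl[v-22:v+23,u-32:u+33]=1
    m=sl&(H>0.02)
    P=W[m]; top=np.nanmedian(P[:,2]); P=P[P[:,2]>top-0.006]
    r=cv2.minAreaRect((P[:,:2]*1000).astype(np.float32)); print(n,"top",round(float(top),4),r,len(P))
# printer
for (u,v) in [(243,181),(205,195),(280,195),(190,180),(240,153),(246,204),(225,215)]: print((u,v),W[v,u].round(4))
x=cv2.resize(im[85:235,160:370],None,fx=3.6,fy=3.6,interpolation=cv2.INTER_CUBIC); save("crop.png",x)
```

```text
desk z -0.0002065319031792079
pA top 0.0468 ((713.0069580078125, -245.89942932128906), (63.38493347167969, 149.31820678710938), 11.439870834350586) 785
pB top 0.0346 ((577.0525512695312, -299.5918884277344), (111.15901184082031, 46.49266052246094), 86.54795837402344) 456
pC top 0.0477 ((240.89926147460938, -270.784912109375), (61.744598388671875, 147.14109802246094), 5.556456089019775) 870
yel top 0.0354 ((414.3288879394531, -257.6352233886719), (110.86925506591797, 46.18656921386719), 87.92484283447266) 467
(243, 181) [0.5199 0.0245 0.0728]
(205, 195) [0.4744 0.1455 0.0691]
(280, 195) [ 0.4763 -0.0938  0.0693]
(190, 180) [0.5112 0.1837 0.1522]
(240, 153) [0.6014 0.0337 0.1217]
(246, 204) [0.4444 0.0138 0.0951]
(225, 215) [0.411  0.0806 0.0703]
```

View pics/crop.png

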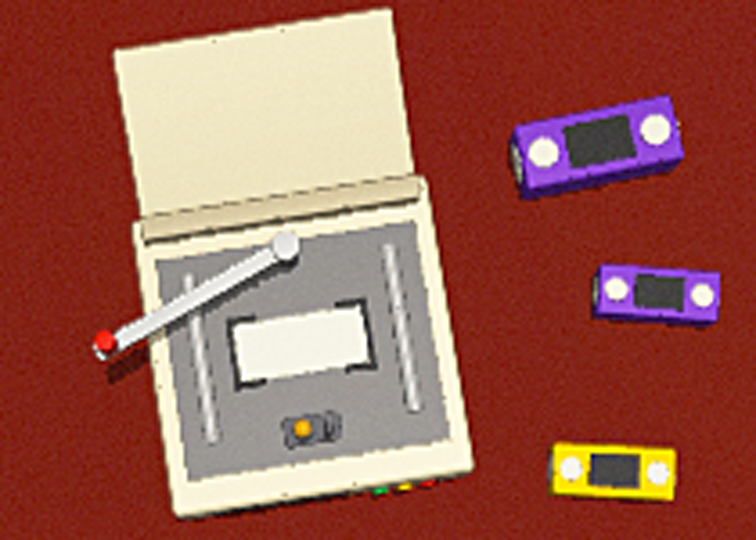

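Candidates in the top picture:
- (326,125): 63×149×47 mm, too big.
- (335,270): 62×147×48 mm, too big.
- (330,216): yellow, a bystander.
- (342,167): purple, 46×111×35 mm, which matches the description and shows clearly in the crop (657,294).

I'll take the last one. First I'll turn the tool towards the printer's yaw, then swing over to it.

{"method": "apply_moves", "body": {
  "motion": [
    [[0,0,0],[0,0,0.128],1],
    [[0,0,0],[0,0,0.128],1],
    [[0,0,0],[0,0,0.128],1],
    [[0,0,0],[0,0,0.128],1],
    [[0,0,0],[0,0,0.128],1],
    [[0,0,0],[0,0,0.128],1],
    [[0,0,0],[0,0,0.128],1],
    [[0,0,0],[0,0,0.128],1],
    [[0,0,0],[0,0,0.128],1],
    [[0,0,0],[0,0,0.128],1]
  ]
}}

```text
clock: 0.93
tool_pos: [0.2713, 0.5905, 0.4041]
tool_rot: [0.66, 0.751, -0.001, 0.0]
wrist_force: [-1.1, 0.8, -0.1]
opening: 0.0856
grip_force: 0.0
```

{"method": "apply_moves", "body": {
  "motion": [
    [[-0.2,0.04,0],[0,0,0],1],
    [[-0.2,0.04,0],[0,0,0],1],
    [[-0.2,0.04,0],[0,0,0],1],
    [[-0.2,0.04,0],[0,0,0],1],
    [[-0.2,0.04,0],[0,0,0],1],
    [[-0.2,0.04,0],[0,0,0],1],
    [[-0.2,0.04,0],[0,0,0],1],
    [[-0.2,0.04,0],[0,0,0],1],
    [[-0.2,0.04,0],[0,0,0],1],
    [[-0.2,0.04,0],[0,0,0],1]
  ]
}}

```text
clock: 1.77
tool_pos: [0.3713, 0.2997, 0.4044]
tool_rot: [0.658, 0.753, -0.0, -0.0]
wrist_force: [0.7, 0.1, -0.6]
opening: 0.0856
grip_force: 0.0
```

{"method": "apply_moves", "body": {
  "motion": [
    [[-0.2,0.04,0],[0,0,0],1],
    [[-0.2,0.04,0],[0,0,0],1],
    [[-0.2,0.04,0],[0,0,0],1],
    [[-0.2,0.04,0],[0,0,0],1],
    [[-0.2,0.04,0],[0,0,0],1],
    [[-0.2,0.04,0],[0,0,0],1],
    [[-0.2,0.04,0],[0,0,0],1],
    [[-0.2,0.04,0],[0,0,0],1],
    [[-0.2,0.04,0],[0,0,0],1],
    [[0,0,0],[0,0,0],1],
    [[0,0,0],[0,0,0],1]
  ]
}}

```text
clock: 2.68
tool_pos: [0.461, 0.0394, 0.4045]
tool_rot: [0.66, 0.752, -0.0, -0.0]
wrist_force: [-0.2, 0.6, 1.1]
opening: 0.0852
grip_force: 0.0
```

Run:
```python
from h import *
im,W,m=shot("wrist"); np.savez("w1",im=im,W=W); save("w1.png",im); print(m)
s=ctrl.observe(); print(s["tool_pos"],s["tool_rot"],s["clock"],s["joint_positions"].round(2))
```

```text
{'intrinsics': array([[344.66825002,   0.        , 250.97472967],
       [  0.        , 344.66825002, 189.13696232],
       [  0.        ,   0.        ,   1.        ]]), 'hand_eye': array([[ 1.13653012e-03,  9.55031335e-01,  2.96502712e-01,
         7.53546315e-02],
       [ 9.99999346e-01, -1.12327915e-03, -2.15048943e-04,
        -1.00442336e-03],
       [ 1.27676835e-04,  2.96502762e-01, -9.55031987e-01,
         3.09978215e-02],
       [ 0.00000000e+00,  0.00000000e+00,  0.00000000e+00,
         1.00000000e+00]])}
[0.46076532 0.04102472 0.40443018] [ 6.58367793e-01  7.52696256e-01 -8.11836572e-05 -4.34119033e-04] 2.7333 [-0.8   0.06  0.65  1.98 -0.04  1.11  0.  ]
```

View pics/w1.png

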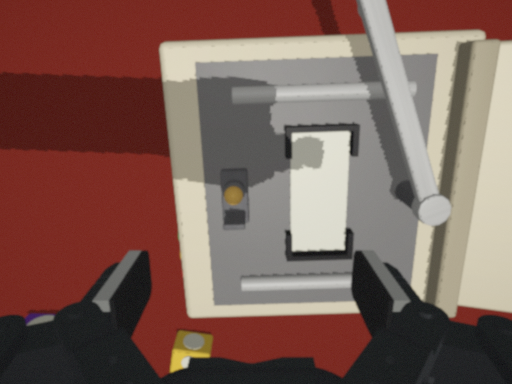

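The wrist picture shows the bay with its white floor at about (320,190), black corner guides at (322,138) and (320,245), the hinge post at (433,209) and the catch post at (234,195).

Run:
```python
from h import *
def rect(P): return cv2.minAreaRect((P[:,:2]*1000).astype(np.float32))
z=np.load("w1.npz"); im,W=z["im"].astype(int),z["W"]; H=W[...,2]
v,u=np.mgrid[:384,:512]
box=(u>275)&(u<370)&(v>115)&(v<270)
g=box&(im.max(2)<60)&(H>.076)&(H<.088); print("guides",rect(W[g]),g.sum(),np.nanmedian(H[g]))
w=box&(im.min(2)>140)&(H<.078); print("floor",rect(W[w]),w.sum(),np.nanmedian(H[w]))
d=(H>.060)&(H<.079)&(v<330)&(u<470); print("deck h",np.nanmedian(H[d]))
hh=(u>405)&(u<460)&(v>185)&(v<235)&(H>.118)&(H<.13); P=W[hh]; print("hinge",rect(P),np.nanmedian(P[:,2]))
c=(u>215)&(u<250)&(v>160)&(v<235)&(H>.09); P=W[c]; print("catch",np.nanmean(P,0),np.nanmax(P[:,2]))
# top cam checks
z=np.load("top.npz"); im,W=z["im"].astype(int),z["W"]; H=W[...,2]; v,u=np.mgrid[:384,:512]
box=(u>215)&(u<270)&(v>160)&(v<200)
w=box&(im.min(2)>190)&(H<.08); print("floor top",rect(W[w]))
k=(u>178)&(u<200)&(v>170)&(v<192)&(im[...,0]>150)&(im[...,1]<90)&(H>.145); print("knob",np.nanmedian(W[k],0),rect(W[k]),k.sum())
h2=(u>228)&(u<250)&(v>140)&(v<165)&(H>.115)&(H<.13); print("hinge+bar",rect(W[h2]))
```

```text
guides ((523.9091796875, 25.285850524902344), (61.638126373291016, 124.81412506103516), 9.626654624938965) 792 0.08145056179702748
floor ((523.3616943359375, 30.815425872802734), (80.09268951416016, 128.65228271484375), 7.734426498413086) 7679 0.07099751513373886
deck h 0.07049405823799362
hinge ((601.3580932617188, 42.424049377441406), (25.459148406982422, 34.51317596435547), 17.719167709350586) 0.12344761106262156
catch [0.44846995 0.01354604 0.10313472] 0.11531736587271002
floor top ((523.8238525390625, 24.591529846191406), (65.52898406982422, 190.49874877929688), 18.132793426513672)
knob [0.51409897 0.18810392 0.15318645] ((513.7346801757812, 188.34617614746094), (15.226401329040527, 12.967869758605957), 89.8936996459961) 24
hinge+bar ((595.524658203125, 48.809669494628906), (22.54998016357422, 49.70560073852539), 22.348960876464844)
```

The guides fit as 61.6×124.8 mm against 62×126 expected, with the bay centre at (523.9, 25.3) mm and a yaw of about 9.6°. The catch and hinge positions agree. Next I'll move over the cassette.

{"method": "apply_moves", "body": {
  "motion": [
    [[-0.1,0.04,0],[0,0,0.082],1],
    [[0,0,0],[0,0,0.082],1],
    [[0,0,0],[0,0,0.083],1],
    [[-0.2,0.08,0],[0,0,0],1],
    [[-0.2,0.08,0],[0,0,0],1],
    [[-0.2,0.08,0],[0,0,0],1],
    [[-0.2,0.08,0],[0,0,0],1],
    [[-0.2,0.08,0],[0,0,0],1],
    [[-0.2,0.08,0],[0,0,0],1],
    [[-0.2,0.08,0],[0,0,0],1],
    [[-0.2,0.08,0],[0,0,0],1],
    [[-0.2,0.08,0],[0,0,0],1]
  ]
}}

```text
clock: 3.73
tool_pos: [0.5619, -0.2492, 0.404]
tool_rot: [0.727, 0.686, 0.0, -0.0]
wrist_force: [0.7, -0.0, -0.5]
opening: 0.0856
grip_force: 0.0
```

{"method": "apply_moves", "body": {
  "motion": [
    [[-0.2,0.08,0.1],[0,0,0],1],
    [[-0.12,0.05,0.1],[0,0,0],1],
    [[0,0,0.1],[0,0,0],1],
    [[0,0,0],[0,0,0],1],
    [[0,0,0],[0,0,0],1]
  ]
}}

```text
clock: 4.15
tool_pos: [0.5778, -0.2967, 0.3584]
tool_rot: [0.727, 0.686, -0.0, -0.001]
wrist_force: [0.8, -0.3, 0.2]
opening: 0.0853
grip_force: 0.0
```

```bash
cat >> h.py <<'E'
def rect(P): return cv2.minAreaRect((P[:,:2]*1000).astype(np.float32))
def pose():
    s=ctrl.observe(); M=R.from_quat(s["tool_rot"]).as_matrix(); p=s["tool_pos"]
    return p,M,np.degrees(np.arctan2(M[1,1],M[0,1]))
def goto(x,y,z,yaw):
    "units still to go: turn about tool z, then shift in the turned tool axes"
    p,M,a=pose(); d=np.array([x,y,z])-p; t=-((yaw-a+90)%180-90)
    r=np.radians(yaw); Y=np.array([np.cos(r),np.sin(r),0]); X=np.array([-np.sin(r),np.cos(r),0])
    print("pose",p.round(4),"yaw",a.round(2),"tilt",M[:,2].round(4)); print("turn z units",round(t/45,3),"shift units",np.round(np.array([X@d,Y@d,-d[2]])/.15,3))
E
python3 - <<'E'
from h import *
im,W,m=shot("wrist"); np.savez("w2",im=im,W=W); save("w2.png",im); H=W[...,2]
x=im.astype(int)
m=(H>.028)&(H<.042)&(abs(W[...,0]-.577)<.06)&(abs(W[...,1]+.3)<.09)
P=W[m]; r=rect(P); print("cassette",r,m.sum(),np.median(P[:,2]))
goto(.577,-.300,.22,-3.45)
# yaw of printer from w1: long white floor edges / deck edge
z=np.load("w1.npz"); im,W=z["im"],z["W"]; H=W[...,2]; v,u=np.mgrid[:384,:512]
w=(u>275)&(u<370)&(v>125)&(v<255)&(im.min(2)>190)&(H<.078); 
n,l,st,c=cv2.connectedComponentsWithStats(w.astype(np.uint8)); i=1+st[1:,4].argmax(); print("floor",rect(W[l==i]),st[i])
pts=[]
for vv in range(70,300,4):
    row=np.where((H[vv]>.06)&(H[vv]<.08))[0]
    if len(row): pts.append(W[vv,row[0]+1,:2])
vx,vy,x0,y0=cv2.fitLine(np.float32(pts),cv2.DIST_HUBER,0,.001,.001).ravel(); print("front edge yaw",np.degrees(np.arctan2(-vx,vy)),x0,y0)
E
```

```text
cassette ((579.27197265625, -299.5794677734375), (110.64897918701172, 46.14006042480469), 86.15806579589844) 6310 0.03610863207966952
pose [ 0.5781 -0.2967  0.3596] yaw -3.31 tilt [-3.e-04  1.e-03 -1.e+00]
turn z units 0.003 shift units [-0.022 -0.006  0.93 ]
floor ((524.7572631835938, 24.632408142089844), (51.277164459228516, 112.97779083251953), 9.3472900390625) [ 291  132   58  118 5378]
front edge yaw -0.0 0.0 0.0
```

View pics/w2.png

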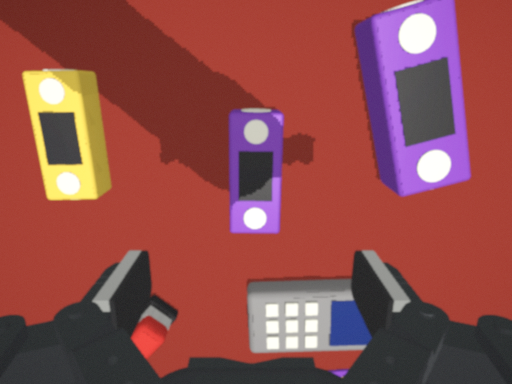

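The wrist picture shows the purple cassette at (256,170), clear of the terminal at (310,315) and of the big look-alike at (415,100). It measures 46×111 mm at (579.2, -299.6) mm. Descending and gripping.

{"method": "apply_moves", "body": {
  "motion": [
    [[-0.019,0.008,0.05],[0,0,0.009],1],
    [[0,0,0.15],[0,0,0],1],
    [[0,0,0.15],[0,0,0],1],
    [[0,0,0.15],[0,0,0],1],
    [[0,0,0.15],[0,0,0],1],
    [[0,0,0.15],[0,0,0],1],
    [[0,0,0.15],[0,0,0],1],
    [[0,0,0.1],[0,0,0],1],
    [[0,0,0.08],[0,0,0],1],
    [[0,0,0.04],[0,0,0],1],
    [[0,0,0.02],[0,0,0],1],
    [[0,0,0],[0,0,0],1]
  ],
  "grip_force": 50
}}

```text
clock: 5.2
tool_pos: [0.5786, -0.3009, 0.1814]
tool_rot: [0.73, 0.683, 0.0, 0.0]
wrist_force: [1.0, -0.2, 0.2]
opening: 0.0854
grip_force: 0.0
```

{"method": "apply_moves", "body": {
  "motion": [
    [[0,0,0],[0,0,0],0.5],
    [[0,0,0],[0,0,0],0.4],
    [[0,0,0],[0,0,0],0.3],
    [[0,0,0],[0,0,0],0.3],
    [[0,0,0],[0,0,0],0.3],
    [[0,0,0],[0,0,0],0.3],
    [[0,0,0],[0,0,0],0.3],
    [[0,0,0],[0,0,0],0.3]
  ]
}}

```text
clock: 5.87
tool_pos: [0.5789, -0.3012, 0.1823]
tool_rot: [0.73, 0.683, 0.0, 0.001]
wrist_force: [-0.2, -0.1, 4.8]
opening: 0.0451
grip_force: 53.1
```

{"method": "apply_moves", "body": {
  "motion": [
    [[0,0,-0.03],[0,0,0],0.3],
    [[0,0,-0.06],[0,0,0],0.3],
    [[0,0,-0.1],[0,0,0],0.3],
    [[0,0,-0.15],[0,0,0],0.3],
    [[0,0,-0.15],[0,0,0],0.3],
    [[0,0,-0.15],[0,0,0],0.3],
    [[0,0,-0.15],[0,0,0],0.3],
    [[0,0,-0.1],[0,0,0],0.3],
    [[0,0,-0.05],[0,0,0],0.3],
    [[0,0,0],[0,0,0],0.3],
    [[0,0,0],[0,0,0],0.3]
  ]
}}

```text
clock: 6.78
tool_pos: [0.5782, -0.3006, 0.3222]
tool_rot: [0.73, 0.683, 0.0, -0.0]
wrist_force: [0.0, -0.4, -2.7]
opening: 0.045
grip_force: 52.4
```

Run:
```python
from h import *
im,W,m=shot("wrist"); np.savez("w3",im=im,W=W); save("w3.png",im)
p,M,a=pose(); T=(W-p)@M   # tool coordinates
np.save("w3T",T)
g=(abs(T[...,1])<.02)&(T[...,2]>.10)&(T[...,2]<.17); P=T[g]; P=P[abs(P[:,2]-np.median(P[:,2]))<.006]
print("top plane tool z",np.median(P[:,2]),"n",len(P),"range x",P[:,0].min(),P[:,0].max(),"rect",rect(P))
hs=cv2.cvtColor(im,cv2.COLOR_RGB2HSV)
goto(.5242,.025,.300,9.5); print(ctrl.observe()["opening"])
```

```text
top plane tool z 0.14526831189226658 n 23769 range x -0.03636103309917174 0.0572221016296177 rect ((10.430538177490234, 0.000507354736328125), (93.58292388916016, 39.99625778198242), 0.0025498264003545046)
pose [ 0.578  -0.3004  0.3213] yaw -3.8 tilt [-0.0015  0.0012 -1.    ]
turn z units -0.295 shift units [2.199 0.004 0.142]
0.04519085865127762
```

View pics/w3.png

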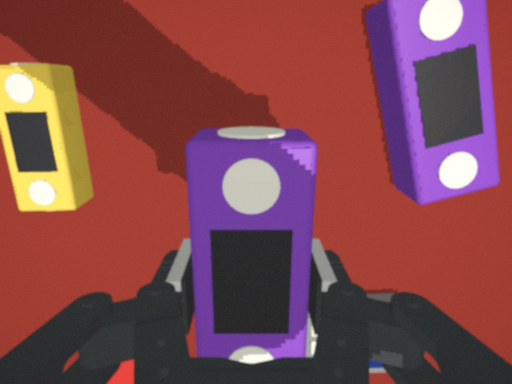

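The cassette is held square at mid-length. Its far end is at tool x +57 mm, so its centre sits about 2 mm along tool x, and its underside is 181 mm from the TCP. Carrying it over the bay.

{"method": "apply_moves", "body": {
  "motion": [
    [[0,0,0],[0,0,-0.05],0.3],
    [[0,0,0],[0,0,-0.08],0.3],
    [[0,0,0],[0,0,-0.08],0.3],
    [[0,0,0],[0,0,-0.085],0.3],
    [[0.05,0,0],[0,0,0],0.3],
    [[0.1,0,0],[0,0,0],0.3],
    [[0.15,0,0],[0,0,0],0.3],
    [[0.18,0,0],[0,0,0],0.3],
    [[0.18,0,0],[0,0,0],0.3],
    [[0.18,0,0],[0,0,0],0.3],
    [[0.18,0,0],[0,0,0],0.3],
    [[0.18,0,0],[0,0,0],0.3]
  ]
}}

```text
clock: 7.83
tool_pos: [0.5478, -0.1213, 0.3211]
tool_rot: [0.647, 0.763, -0.0, -0.001]
wrist_force: [0.4, -0.1, -1.6]
opening: 0.0453
grip_force: 52.4
```

{"method": "apply_moves", "body": {
  "motion": [
    [[0.18,0,0],[0,0,0],0.3],
    [[0.18,0,0],[0,0,0],0.3],
    [[0.18,0,0],[0,0,0],0.3],
    [[0.18,0,0],[0,0,0],0.3],
    [[0.14,0,0],[0,0,0],0.3],
    [[0.1,0,0],[0,0,0],0.3],
    [[0.03,0,0],[0,0,0],0.3],
    [[0,0,0],[0,0,0],0.3],
    [[0,0,0],[0,0,0],0.3],
    [[0,0,0],[0,0,0],0.3]
  ]
}}

```text
clock: 8.67
tool_pos: [0.5243, 0.0217, 0.3221]
tool_rot: [0.647, 0.762, -0.0, 0.0]
wrist_force: [-0.5, 0.2, -2.5]
opening: 0.0452
grip_force: 52.4
```

Run:
```python
from h import *
P=[]
for i in range(4):
    goto(.5245,.0232,.272,9.5)
    im,W,m=shot("wrist")
np.savez("w4",im=im,W=W); save("w4.png",im); H=W[...,2]
p,M,a=pose(); T=(W-p)@M
g=(abs(T[...,1])<.02)&(T[...,2]>.10)&(T[...,2]<.17); P=T[g]; z0=np.median(P[:,2]); P=P[abs(P[:,2]-z0)<.002]
print("in hand",z0,np.percentile(P[:,0],[99,99.9,100]))
x=im.astype(int); g=(x.max(2)<70)&(H>.076)&(H<.088)&(abs(W[...,0]-.524)<.06)&(abs(W[...,1]-.025)<.09)
c,s=np.cos(np.radians(9.5)),np.sin(np.radians(9.5)); Q=(W[g]-[.5242,.025,0])@np.array([[c,-s,0],[s,c,0],[0,0,1]])
print("guides seen, printer frame",len(Q),np.percentile(Q[:,:2],[1,99],axis=0) if len(Q) else "")
```

```text
pose [0.5243 0.0217 0.3221] yaw 9.32 tilt [-1.e-04 -9.e-04 -1.e+00]
turn z units -0.004 shift units [0.01  0.003 0.334]
pose [0.5243 0.0216 0.3221] yaw 9.31 tilt [ 0.e+00 -7.e-04 -1.e+00]
turn z units -0.004 shift units [0.01  0.003 0.334]
pose [0.5244 0.0217 0.3222] yaw 9.31 tilt [ 1.e-04 -5.e-04 -1.e+00]
turn z units -0.004 shift units [0.01  0.002 0.335]
pose [0.5244 0.0219 0.3222] yaw 9.33 tilt [ 1.e-04 -4.e-04 -1.e+00]
turn z units -0.004 shift units [0.009 0.002 0.335]
in hand 0.1461216740728352 [0.05518546 0.05599769 0.05640897]
guides seen, printer frame 990 [[-0.03024942  0.04578465]
 [ 0.03040817  0.06263604]]
```

View pics/w4.png

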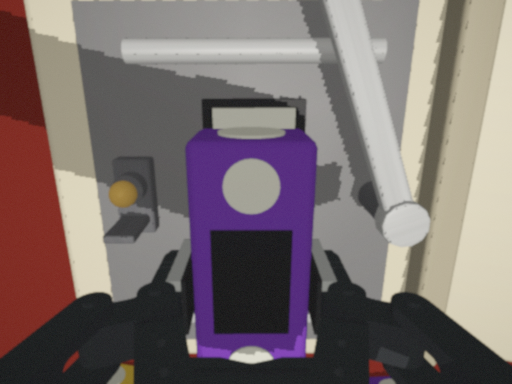

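The guides seen around the cassette are symmetric at ±30.3 mm in x, with their end at +62.6 mm, so the alignment is right within about 1 mm. Lowering slowly.

{"method": "apply_moves", "body": {
  "motion": [
    [[0.013,0.001,0.03],[0,0,-0.004],0.3],
    [[0,0,0.08],[0,0,0],0.3],
    [[0,0,0.1],[0,0,0],0.3],
    [[0,0,0.08],[0,0,0],0.3],
    [[0,0,0.05],[0,0,0],0.3],
    [[0,0,0.03],[0,0,0],0.3],
    [[0,0,0.02],[0,0,0],0.3],
    [[0,0,0],[0,0,0],0.3],
    [[0,0,0],[0,0,0],0.3]
  ]
}}

```text
clock: 9.62
tool_pos: [0.5244, 0.025, 0.2639]
tool_rot: [0.645, 0.764, 0.0, 0.0]
wrist_force: [0.3, -0.2, -1.3]
opening: 0.0453
grip_force: 52.4
```

{"method": "apply_moves", "body": {
  "motion": [
    [[0,0,0.02],[0,0,0],0.3],
    [[0,0,0.01],[0,0,0],0.3],
    [[0,0,0.01],[0,0,0],0.3],
    [[0,0,0.01],[0,0,0],0.3],
    [[0,0,0.01],[0,0,0],0.3],
    [[0,0,0.005],[0,0,0],0.3],
    [[0,0,0.005],[0,0,0],0.3],
    [[0,0,0],[0,0,0],0.3],
    [[0,0,0],[0,0,0],0.3]
  ]
}}

```text
clock: 10.37
tool_pos: [0.5242, 0.0251, 0.2532]
tool_rot: [0.645, 0.764, 0.0, -0.0]
wrist_force: [0.2, 0.1, -1.8]
opening: 0.0452
grip_force: 52.4
```

{"method": "apply_moves", "body": {
  "motion": [
    [[0,0,0.005],[0,0,0],0.3],
    [[0,0,0.005],[0,0,0],0.3],
    [[0,0,0.003],[0,0,0],0.3],
    [[0,0,0],[0,0,0],0.3],
    [[0,0,0],[0,0,0],0.3]
  ]
}}

```text
clock: 10.78
tool_pos: [0.5243, 0.025, 0.2522]
tool_rot: [0.645, 0.764, 0.0, -0.0]
wrist_force: [-2.6, 0.1, 6.6]
opening: 0.045
grip_force: 53.4
```

It touches down at the expected height (0.252 m) with about 8 N. Releasing, then rising.

{"method": "apply_moves", "body": {
  "motion": [
    [[0,0,0],[0,0,0],0.6],
    [[0,0,0],[0,0,0],0.68],
    [[0,0,0],[0,0,0],0.7],
    [[0,0,0],[0,0,0],0.7],
    [[0,0,0],[0,0,0],0.7],
    [[0,0,0],[0,0,0],0.7]
  ]
}}

```text
clock: 11.28
tool_pos: [0.5242, 0.0251, 0.2512]
tool_rot: [0.645, 0.764, 0.0, -0.0]
wrist_force: [0.7, -0.7, 0.7]
opening: 0.0599
grip_force: 0.0
```

{"method": "apply_moves", "body": {
  "motion": [
    [[0,0,-0.03],[0,0,0],0.7],
    [[0,0,-0.07],[0,0,0],0.7],
    [[0,0,-0.12],[0,0,0],0.7],
    [[0,0,-0.15],[0,0,0],0.7],
    [[0,0,-0.15],[0,0,0],0.7],
    [[0,0,-0.15],[0,0,0],0.7],
    [[0,0,-0.15],[0,0,0],0.7],
    [[0,0,-0.1],[0,0,0],0.5],
    [[0,0,-0.05],[0,0,0],0.3],
    [[0,0,0],[0,0,0],0.2],
    [[0,0,0],[0,0,0],0.1],
    [[0,0,0],[0,0,0],0]
  ]
}}

```text
clock: 12.28
tool_pos: [0.5237, 0.0252, 0.3958]
tool_rot: [0.645, 0.764, -0.001, -0.001]
wrist_force: [-0.5, -0.9, -0.5]
opening: 0.0003
grip_force: 0.0
```

Run:
```python
from h import *
im,W,m=shot("wrist"); save("w5.png",im); H=W[...,2]; x=im.astype(int)
c,s=np.cos(np.radians(9.5)),np.sin(np.radians(9.5)); Rt=np.array([[c,-s,0],[s,c,0],[0,0,1]])
Q=(W-[.5242,.025,.07])@Rt
g=(Q[...,2]>.03)&(Q[...,2]<.040)&(abs(Q[...,0])<.045)&(abs(Q[...,1])<.07); print("cassette, bay frame",rect(Q[g]),g.sum(),np.median(Q[g][:,2]))
im,W,m=shot("top"); save("top2.png",im); H=W[...,2]; x=im.astype(int); v,u=np.mgrid[:384,:512]
k=(u>170)&(u<210)&(v>160)&(v<200)&(x[...,0]>120)&(x[...,1]<80)&(x[...,2]<80)&(H>.14)
P=W[k]; print("knob",rect(P),np.nanmedian(P,0),k.sum())
Q=(W-[.5242,.025,.07])@Rt
b=(Q[...,2]>.046)&(Q[...,2]<.056)&(Q[...,1]>.03)&(Q[...,1]<.155)&(Q[...,0]<.075); P=Q[b][:,:2]
vx,vy,x0,y0=cv2.fitLine(np.float32(P),cv2.DIST_HUBER,0,.001,.001).ravel(); print("bar q",np.arctan2(abs(vy),abs(vx)),"x at y=0",x0-y0*vx/vy)
print(pose(),ctrl.observe()["clock"])
```

```text
cassette, bay frame ((-1.2260360717773438, 2.0857086181640625), (46.09784698486328, 110.35124206542969), 0.08742441236972809) 7618 0.036123914221105
knob ((513.9693603515625, 188.20828247070312), (14.779070854187012, 13.450385093688965), 29.340707778930664) [0.51352846 0.18748032 0.15354688] 25
bar q 1.1488069 x at y=0 0.085621804
(array([0.52369445, 0.02516646, 0.39558433]), array([[-1.67648020e-01,  9.85844294e-01, -2.27377543e-03],
       [ 9.85846890e-01,  1.67647042e-01, -6.15620569e-04],
       [-2.25714301e-04, -2.34480200e-03, -9.99997225e-01]]), np.float64(9.651067958869803)) 12.3833
```

View pics/w5.png

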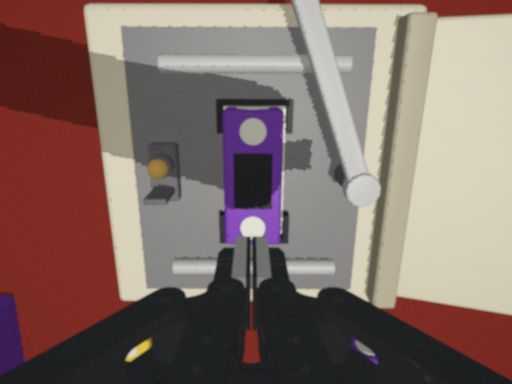

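The cassette sits in the bay at (-1.2, +2.1) mm with its top 36.1 mm above the deck and a yaw within 0.1°. The keeper is at q≈1.2 with the knob at (514,188) mm. Next, with shut fingers, I'll go beside the knob on its far side.

{"method": "apply_moves", "body": {
  "motion": [
    [[0,0,0],[0,0,0.13],0],
    [[0,0,0],[0,0,0.13],0],
    [[0,0,0],[0,0,0.13],0],
    [[0,0,0],[0,0,0.13],0],
    [[0,0,0],[0,0,0.13],0],
    [[0,0,0],[0,0,0.13],0],
    [[0,0,0],[0,0,0.13],0],
    [[0,0,0],[0,0,0.13],0],
    [[0,0,0],[0,0,0.13],0],
    [[0,0,0],[0,0,0.13],0],
    [[0,0,0],[0,0,0.13],0],
    [[0,0,0],[0,0,0.1],0]
  ]
}}

```text
clock: 13.38
tool_pos: [0.5239, 0.0252, 0.3959]
tool_rot: [0.965, 0.263, -0.001, 0.0]
wrist_force: [-0.3, 0.1, -0.1]
opening: 0.0001
grip_force: 0.0
```

{"method": "apply_moves", "body": {
  "motion": [
    [[0.1,-0.12,0],[0,0,0],0],
    [[0.1,-0.12,0],[0,0,0],0],
    [[0.1,-0.12,0],[0,0,0],0],
    [[0.1,-0.12,0],[0,0,0],0],
    [[0.1,-0.12,0],[0,0,0],0],
    [[0.1,-0.12,0],[0,0,0],0],
    [[0.1,-0.12,0],[0,0,0],0],
    [[0.07,-0.12,0],[0,0,0],0],
    [[0,0,0],[0,0,0],0],
    [[0,0,0],[0,0,0],0]
  ]
}}

```text
clock: 14.22
tool_pos: [0.5492, 0.2094, 0.3955]
tool_rot: [0.964, 0.267, -0.001, 0.001]
wrist_force: [0.1, -0.0, 0.6]
opening: 0.0004
grip_force: 0.0
```

Run:
```python
from h import *
im,W,m=shot("wrist"); H=W[...,2]; x=im.astype(int)
k=(x[...,0]>90)&(x[...,1]<70)&(x[...,2]<70)&(H>.149)&(H<.160)&(abs(W[...,0]-.514)<.03)&(abs(W[...,1]-.188)<.03); print("knob",k.sum(),rect(W[k]) if k.sum() else "", np.nanmedian(W[k],0))
save("w6.png",im)
goto(.5482,.2084,.300,-59.2)
```

```text
knob 0  [nan nan nan]
pose [0.5494 0.2077 0.3959] yaw -59.18 tilt [-0.0012 -0.0019 -1.    ]
turn z units 0.0 shift units [-0.004 -0.008  0.639]
  return np.nanmean(a, axis, out=out, keepdims=keepdims)
```

View pics/w6.png

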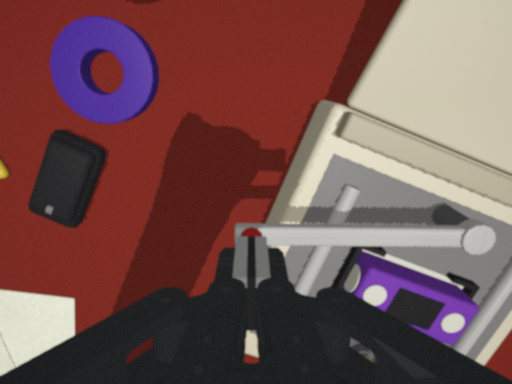

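The wrist picture shows the bar running horizontally at v≈235 from the hinge (480,238). The red knob is just hidden behind the fingertips at (251,232), and projecting it back puts it at tool x −37 mm, as planned. Descending beside the knob.

{"method": "apply_moves", "body": {
  "motion": [
    [[0,-0.008,0.05],[0,0,0],0],
    [[0,0,0.09],[0,0,0],0],
    [[0,0,0.1],[0,0,0],0],
    [[0,0,0.1],[0,0,0],0],
    [[0,0,0.1],[0,0,0],0],
    [[0,0,0.1],[0,0,0],0],
    [[0,0,0.06],[0,0,0],0],
    [[0,0,0.035],[0,0,0],0],
    [[0,0,0],[0,0,0],0],
    [[-0.03,0,0],[0,0,0],0],
    [[-0.03,0,0],[0,0,0],0],
    [[-0.03,0,0],[0,0,0],0]
  ]
}}

```text
clock: 15.27
tool_pos: [0.5373, 0.2016, 0.3023]
tool_rot: [0.964, 0.265, 0.001, -0.0]
wrist_force: [0.0, -0.1, -0.7]
opening: -0.0002
grip_force: 0.0
```

{"method": "apply_moves", "body": {
  "motion": [
    [[-0.03,0,0],[0,0,0],0],
    [[-0.059,-0.005,0],[0,0,-0.064],0],
    [[-0.059,-0.005,0],[0,0,-0.064],0],
    [[-0.059,-0.005,0],[0,0,-0.064],0],
    [[-0.059,-0.005,0],[0,0,-0.064],0],
    [[-0.059,-0.005,0],[0,0,-0.064],0],
    [[0,0,0],[0,0,0],0]
  ]
}}

```text
clock: 15.85
tool_pos: [0.4946, 0.1751, 0.3018]
tool_rot: [0.923, 0.384, -0.0, -0.001]
wrist_force: [-0.1, -0.1, 0.1]
opening: 0.0001
grip_force: 0.0
```

```bash
cat >> h.py <<'E'
def bar():
    c,s=np.cos(np.radians(9.5)),np.sin(np.radians(9.5)); Rt=np.array([[c,-s,0],[s,c,0],[0,0,1]])
    for n in ("wrist","top"):
        im,W,m=shot(n); Q=(W-[.5242,.025,.07])@Rt-[.08,0,0]; r=np.hypot(Q[...,0],Q[...,1])
        b=(Q[...,2]>.045)&(Q[...,2]<.055)&(r>.03)&(r<.15)&(Q[...,0]<.02)&(Q[...,1]>-.03); q=np.arctan2(Q[...,1],-Q[...,0])[b]
        print(n,"bar q",np.median(q).round(3),b.sum())
    p,M,a=pose(); f=(p-[.5242,.025,.07])@Rt-[.08,0,0]
    rt=np.radians(a-9.5); print("finger q",np.arctan2(f[1],-f[0]).round(3),"r",np.hypot(f[0],f[1]).round(4),"tool q",(-rt).round(3),"z",p[2],ctrl.observe()["wrist_force"].round(1))
    return im
E
python3 -c "
from h import *
bar()"
```

```text
wrist bar q 0.967 6503
top bar q 0.907 172
finger q 1.076 r 0.175 tool q 0.949 z 0.3019644976823276 [-0.2  0.3 -0.1]
```

The bar is following the fingers (q≈0.95). Continuing along the arc.

{"method": "apply_moves", "body": {
  "motion": [
    [[-0.059,-0.005,0],[0,0,-0.064],0],
    [[-0.059,-0.005,0],[0,0,-0.064],0],
    [[-0.059,-0.005,0],[0,0,-0.064],0],
    [[-0.059,-0.005,0],[0,0,-0.064],0],
    [[-0.059,-0.005,0],[0,0,-0.064],0],
    [[-0.059,-0.005,0],[0,0,-0.064],0],
    [[-0.059,-0.005,0],[0,0,-0.064],0],
    [[-0.059,-0.005,0],[0,0,-0.064],0],
    [[-0.059,-0.005,0],[0,0,-0.064],0],
    [[-0.059,-0.005,0],[0,0,-0.064],0],
    [[-0.059,-0.005,0],[0,0,-0.064],0],
    [[-0.059,-0.005,0],[0,0,-0.064],0]
  ]
}}

```text
clock: 16.95
tool_pos: [0.4378, 0.0893, 0.3018]
tool_rot: [0.767, 0.642, 0.001, 0.0]
wrist_force: [0.2, 0.5, 0.0]
opening: 0.0001
grip_force: 0.1
```

```bash
python3 -c "
from h import *
bar()"
```

```text
wrist bar q 0.374 6667
top bar q 0.296 133
finger q 0.459 r 0.1729 tool q 0.347 z 0.3016956815310304 [ 0.1 -0.2  0.1]
```

{"method": "apply_moves", "body": {
  "motion": [
    [[-0.059,-0.006,0],[0,0,-0.064],0],
    [[-0.059,-0.006,0],[0,0,-0.064],0],
    [[-0.059,-0.006,0],[0,0,-0.064],0],
    [[-0.059,-0.006,0],[0,0,-0.064],0],
    [[-0.03,-0.003,0],[0,0,-0.032],0],
    [[-0.03,-0.003,0],[0,0,-0.032],0],
    [[-0.03,-0.003,0],[0,0,-0.032],0],
    [[-0.03,-0.003,0],[0,0,-0.032],0],
    [[0,0,0],[0,0,0],0]
  ]
}}

```text
clock: 17.8
tool_pos: [0.4301, 0.0364, 0.3017]
tool_rot: [0.663, 0.749, 0.0, 0.0]
wrist_force: [-0.7, -0.4, -0.5]
opening: -0.0001
grip_force: 0.0
```

```bash
python3 -c "
from h import *
bar()"
```

```text
wrist bar q 0.035 6118
top bar q -0.019 85
finger q 0.158 r 0.1731 tool q 0.045 z 0.3016308391413519 [-0.8 -0.2 -0.6]
```

It has probably snapped in. I'll press gently against the stop to confirm by force.

{"method": "apply_moves", "body": {
  "motion": [
    [[-0.015,0,0],[0,0,-0.02],0],
    [[-0.015,0,0],[0,0,-0.02],0],
    [[-0.015,0,0],[0,0,-0.015],0],
    [[0,0,0],[0,0,0],0],
    [[0,0,0],[0,0,0],0]
  ]
}}

```text
clock: 18.32
tool_pos: [0.4305, 0.0297, 0.3015]
tool_rot: [0.646, 0.763, 0.0, 0.0]
wrist_force: [0.8, 0.6, -0.5]
opening: 0.0002
grip_force: 0.1
```

{"method": "apply_moves", "body": {
  "motion": [
    [[-0.01,0,0],[0,0,0],0],
    [[-0.01,0,0],[0,0,0],0],
    [[0,0,0],[0,0,0],0],
    [[0,0,0],[0,0,0],0]
  ]
}}

```text
clock: 18.65
tool_pos: [0.4307, 0.0288, 0.3015]
tool_rot: [0.646, 0.764, 0.001, -0.002]
wrist_force: [-1.6, 6.8, 0.6]
opening: 0.0004
grip_force: 3.6
```

The fingers meet 6.8 N with their centre 20 mm from the knob's shut position, so the bar is against its stop. Backing off, rising and checking.

{"method": "apply_moves", "body": {
  "motion": [
    [[0.05,0,0],[0,0,0],0],
    [[0.08,0,0],[0,0,0],0],
    [[0.05,0,-0.05],[0,0,0],0],
    [[0,0,-0.12],[0,0,0],0],
    [[0,0,-0.15],[0,0,0],0],
    [[0,0,-0.15],[0,0,0],0],
    [[0,0,-0.15],[0,0,0],0],
    [[-0.1,0,-0.1],[0,0,0],0],
    [[-0.1,0,0],[0,0,0],0],
    [[0,0,0],[0,0,0],0],
    [[0,0,0],[0,0,0],0]
  ]
}}

```text
clock: 19.57
tool_pos: [0.4313, 0.0233, 0.4094]
tool_rot: [0.647, 0.763, 0.0, -0.0]
wrist_force: [-0.2, -0.1, 0.1]
opening: 0.0002
grip_force: 0.0
```

Run:
```python
from h import *
bar()
im,W,m=shot("wrist"); x=im.astype(int); save("w7.png",im)
c,s=np.cos(np.radians(9.5)),np.sin(np.radians(9.5)); Rt=np.array([[c,-s,0],[s,c,0],[0,0,1]])
Q=(W-[.5242,.025,.07])@Rt
k=(x[...,0]>90)&(x[...,1]<80)&(x[...,2]<80)&(Q[...,2]>.08); print("knob printer",np.nanmedian(Q[k],0),k.sum())
g=(Q[...,2]>.032)&(Q[...,2]<.039)&(abs(Q[...,0])<.04)&(abs(Q[...,1])<.07); print("cassette",rect(Q[g]),np.median(Q[g][:,2]))
im2,_,_=shot("side"); save("side2.png",im2)
cv2.imwrite("pics/end.png",np.hstack([cv2.resize(im,(400,300)),cv2.resize(im2[90:290,150:417],(400,300))])[:,:,::-1])
```

```text
wrist bar q 0.01 3134
top bar q -0.018 53
finger q 0.086 r 0.1726 tool q -0.001 z 0.40886799955088915 [-0.2 -0.3 -0.2]
knob printer [-0.09457718  0.00255898  0.0849648 ] 525
cassette ((-1.2092342376708984, 1.9394569396972656), (46.608497619628906, 109.30040740966797), 0.19128932058811188) 0.03607528687319375
```

View pics/end.png

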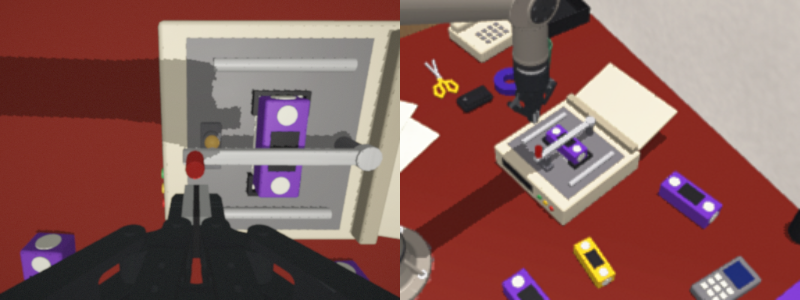

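The left view shows the bar across the cassette with the red knob at (195,160); the right view agrees. The bar's q reads about 0.01 from the wrist camera and −0.02 from the top one. The cassette is still seated, the robot touches nothing and the bystanders have not moved. Handing in.

```bash
python3 -c "
from bench import ctrl
print(ctrl.hand_in())"
```

```text
the job is handed in; nothing more can be done
None
```

The purple cassette sits flat in the bay, about 1 mm (x) and 2 mm (y) off centre. The keeper bar is shut against its stop, the arm is clear, and the job was handed in at about 20 s; the hand-in gave no verdict.

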